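# Tip the sanding block out of its flip-top holder

### The job

Bring the plywood tray up to the front of the tall flip-top holder on the pivot stand, so that the holder will empty into it. Then tip the holder forward until its flap swings open and the sanding block inside slides out into the tray, and let the holder come back fully upright with its flap shut. The block must end lying inside the tray, the tray flat on the saw table; leave the other things where they are.

Things in the scene. Friction and masses are not known exactly. Their poses are not given: they have to be found in the camera images.
- stand: Fixed steel pivot stand. Base plate 104 (x) x 124 (y) x 10 mm; origin: centre of its underside. Its own -x is its front, to which the holder tips (in the world roughly -y, the robot's right). Two uprights, 44 mm wide in x, outer faces at y = +-55 mm, 179 mm high, carry the pivot axis, which runs along y at height 155 mm.
- pivot (a point): Point on the pivot axis midway between the uprights, 155 mm above the stand's origin; axes as the stand's (fixed, do not turn with the holder).
- holder (a joint): Angle of the tall bottom-heavy holder about the pivot axis: 0 upright, grows as its top goes forward (stand -x) and down, 1.57 level, stop at 2.15 (mouth 33 degrees below level). Up to 5 N on its back face (x = +26 mm when upright), 60 mm above the axis, tips it; let go at any angle, it swings back upright by itself in about half a second.
- flap (a joint): Thin aluminium flap 56 x 86 mm over the holder's mouth, hinged on the mouth's front edge: 0 shut, stop at 1.4 open. Gravity keeps it shut while the holder is upright, opens it when the holder is tipped well past level, and shuts it again when upright.
- block_center (a point): Centre of the cork sanding block, 65 x 100 x 30 mm (its own x, y, z), about 0.09 kg, loose. It starts standing on end inside the holder, its top about 60 mm below the mouth, with about 6 mm of play to each side: too deep to grip. It slides out once the holder is tipped 15 to 20 degrees past level; lying in the tray its centre is about 25 mm above the table.
- tray_center (a point): Centre of the loose plywood tray, half-way up. Open box 200 (x) x 120 (y) x 55 mm, walls and smooth floor 8 mm, 0.45 kg; a wall can be pinched from above and the tray dragged. With the tray's x along the stand's x and its end wall nearly touching the base plate's front edge, its centre is about 157 mm in front of the stand's origin, and it catches the block.
- offcut_2: Dark wood offcut bar, 100 x 32 x 20 mm, bystander lying at the back edge.
- screw_tin: Round open tin of screws, 84 mm across, 29 mm high, bystander at the back left.
- offcut_3: Wood offcut, 45 x 50 x 40 mm, bystander at the back right beside the fence.
- mouth (a point): Centre of the holder's mouth; turns with the holder, z along it. The holder is a smooth rectangular aluminium sleeve with a closed bottom, outside 52 (x) x 84 (y) x 170 mm, walls 4 mm; upright it reaches from 75 mm below the pivot axis to 95 mm above. Fully tipped, mouth and open flap reach 70 to 120 mm in front of the axis, the flap's edge about 60 mm above the table.

How it is judged:
On the way, in this order (a step that is already met when the one before it is completed fails the run):
1. the tray is up at the front of the stand (horizontal distance between stand and tray_center below 0.2 m and x of tray_center in the frame of stand below -0.1 m and value of joint holder below 0.5 rad), for 0.1 s.
2. the holder is tipped well past level and its flap has swung open (value of joint holder above 1.7 rad and value of joint flap above 0.4 rad), for 0.05 s.
At the end, for the whole second after the job is handed in: The sanding block lies still inside the tray (its centre within the tray's walls and no more than 30 mm above the tray's mid-height), the tray stands flat on the table, the holder is upright to within 0.1 rad and its flap is shut to within 0.12 rad (x of block_center in the frame of tray_center between -0.09 and 0.09 m and y of block_center in the frame of tray_center between -0.055 and 0.055 m and z of block_center in the frame of tray_center below 0.03 m and height (world z) of tray_center below 0.0335 m and angle between tray_center's own z axis and vertical below 0.08 rad and value of joint holder below 0.1 rad and value of joint flap below 0.12 rad and linear speed of sanding_block below 0.02 m/s); the robot touches nothing.
It fails at once if the sanding block falls on the saw table (contact force between sanding_block and table_saw above 0.05 N).
It fails at once if a bystander is moved more than 30 mm (distance of any of offcut_2, screw_tin, offcut_3 from where it was at the start of the episode above 0.03 m).
It also fails if it takes over 72 s, if anything falls off the work surface, if the arm or the gripper's body presses on something with over 40 N, if the wrist force passes 120 N, or if a joint passes its speed limit or range.

### The arm

A 6-joint arm with a two-finger parallel gripper is mounted at the origin on the work surface; the furniture and walls round the work are solid. World frame = base frame: x ahead of the robot, y to its left, z up, the work surface at z = 0. Lengths are in m, angles in rad, forces in N, time in s.
With the tool pointing down it reaches from about 0.35 to 0.85 m from the base axis. Payload 8.1 kg.
Tool frame: the origin (TCP) lies between the finger pads; the fingertips stand 14 mm ahead of it and the grasp point (between the pads) lies 5 mm behind it (bot.nose_length is the distance from the TCP to the fingertips, in m); z points along the fingers, x is the direction in which the jaws open and shut, and the axes are right-handed (so a half turn about z gives the same grasp; the last joint's range is limited). The gripper opens to 93 mm and grips with 3 to 60 N. Pads are 15 mm wide; open, the fingers measure 128 mm over their backs; the gripper's body (75 mm by 188 mm) begins 65 mm behind the grasp point.
Start: joints at [1.024, 0.13, 1.488, -0, 1.523, -0.085], TCP at [0.267, 0.537, 0.233] pointing down, gripper open.
Joint ranges: [-2.96, 2.96], [-0.89, 2.26], [0.02, 2.5], [-1.34, 4.48], [0, 2.73], [-2.66, 2.66]. Speed limits (rad/s): [2.39, 2.39, 2.79, 3.14, 3.14, 3.14].

### API

Orientations are given as a rotation vector (axis times angle).
In Python, from bench import bot gives the robot as it stands. The module is installed in compiled form; this text tells all that it offers.
- The arm moves only by the shell command python3 -m pendant 'ROWS'. ROWS is JSON, a list of rows, each a list of 3 entries, a list of its own where there are three numbers: the shift along the world's x, y, z scaled (see below), then the turn, a rotation vector about the world's x, y, z scaled (see below), then the gripper command: -1 is shut, 1 is fully open, values between are in proportion. In form: [[[tx, ty, tz], [ax, ay, az], jaw], ...]. A call has 1 to 20 rows; each row is the pose to reach, as a shift and turn from the pose measured when the call began, turning the shorter way round; what a row does not reach only later rows make up. The controller multiplies each number of a shift by 0.25 m and each number of a turn by 360 degrees. A row lasts 1/10 s, in which the tool goes at most 50 mm and 8.59 degrees, less where a joint would pass 70% of its speed; a pose out of reach is approached as far as the arm can. A call with a number of a shift or a turn outside -1 to 1 is refused whole. A call with a gripper value outside its range is refused whole. The fingers move at their own pace and stop on an object; the grip force is fixed at half the most. Time passes only in rows, so rows that repeat a pose let the fingers close. It gives the time, the measured TCP pose, the force and the opening at its end, in the units of the state.
- bot.get_state(): the state, without advancing time (a new reading comes with each control period).
- bot.read_camera(name): name is "side" or "top" or "wrist"; returns a dict with "frame" (400x640x3 uint8, red, green, blue), "z_map" (400x640 float32, m along the optical axis (not along the pixel's ray), 0 where there is no reading), "K" (3x3 intrinsics, pixels), "T" (4x4, takes a point from camera to world coordinates); the wrist camera has in their place "mount" (4x4, takes a point from camera to tool coordinates, whose origin is the TCP and whose axes are the tool frame's). Camera axes: x right, y up, looking along -z (the intrinsics and any distortion apply to the point x, -y, -z); pixel columns grow to the right and rows downward; lengths in m; the calibration is good to about 2 mm. A picture is of the moment at which its call begins: read the wrist's pose just before it.
- bot.job_done(): hands the job in, once; it reports no verdict.
Trained networks look in the newest picture that a camera, given by its name, has taken for a name from the list of things; names that differ only in an ending like _2 or _b are one class to them, and where a whole thing is asked for, a point or a joint stands for the part that bears it (a point fixed in the world has none). Each returns a list of dicts, best first, with "confidence" (0 to 1); they miss things now and then, are a little off and sometimes report something else, mostly with a low value. They report only what shows in the picture. A call takes as long as a camera call.
- bot.spot_in(target, camera): "at" ([column, row] in pixels, amid what is visible of it).
- bot.trace(target, camera): "region" (400x640 bool, what is visible of it) and "at" ([column, row] in pixels, amid what is visible of it).
The state is a dict: "t": time; "joints": joint angles; "joint_velocities": joint speeds; "joint_efforts": joint torques, N m; "tcp_pos": TCP position; "tool_rot": TCP orientation; "ft_force": force on the tool from outside, world axes, zero at the start; "torque": the same for the moment, N m; "width": finger opening in m.
Only numpy, scipy, OpenCV 4.12 (cv2) and the standard library are available. Lean on these libraries where they do the work, as an engineer would, in place of code of your own. Each camera call takes 0.05 s, during which the arm holds its last target. There are 200 camera calls.

## Working session

There is one attempt and no reset: what is moved stays moved. The work goes in short steps, Python scripts to look and compute and a shell command to move; the robot and the scene stay as the last step left them, time stands still between calls to the robot, and variables do not carry over. Pictures are saved under pics/ and viewed, about 8 in all and at most 12, crops included, and the job is handed in when it is done.

```bash
mkdir -p pics; cat > h.py <<'E'
import numpy as np, cv2
from scipy.spatial.transform import Rotation as R
from bench import bot
def cam(n):
    s=bot.get_state(); c=bot.read_camera(n)
    if 'T' not in c or c.get('T') is None:
        T=np.eye(4);T[:3,:3]=R.from_rotvec(s['tool_rot']).as_matrix();T[:3,3]=s['tcp_pos'];c['T']=T@c['mount']
    return c
def cloud(c):
    z=c['z_map'];K=c['K'];v,u=np.mgrid[:400,:640]
    p=np.stack([(u-K[0,2])/K[0,0]*z,-(v-K[1,2])/K[1,1]*z,-z],-1)
    return p@c['T'][:3,:3].T+c['T'][:3,3], z>0
def save(c,n): cv2.imwrite(f'pics/{n}.png',c['frame'][:,:,::-1])
E
python3 - <<'E'
from h import *
s=bot.get_state();print(s['t'],s['tcp_pos'],s['tool_rot'],s['width'])
ims=[]
for n in ['top','side']:
    c=cam(n);P,ok=cloud(c);f=c['frame'].copy()
    for t in ['stand','tray_center','holder','offcut_2','screw_tin','offcut_3']:
        for d in bot.trace(t,n)[:2]:
            m=d['region']&ok
            if m.sum()<10: continue
            Q=P[m]
            print(n,t,round(d['confidence'],2),np.round(d['at']),m.sum(),'lo',np.percentile(Q,3,axis=0).round(3),'hi',np.percentile(Q,97,axis=0).round(3))
            if t in('tray_center','stand'):
                for zz in ([0.045,0.065] if t[0]=='t' else [0.17,0.19],):
                    q=Q[(Q[:,2]>zz[0])&(Q[:,2]<zz[1])]
                    if len(q)>20: print('   rim rect',len(q),np.median(q[:,2]),cv2.minAreaRect((q[:,:2]*1000).astype(np.float32)))
    ims.append(f)
    print(c['T'][:3,3])
cv2.imwrite('pics/a.png',cv2.resize(np.vstack(ims)[:,:,::-1],(480,600)))
E
```

```text
0.0 [0.26705419 0.53669236 0.23159615] [ 2.67021721e+00  1.65359626e+00 -2.54539720e-03] 0.09295612627571627
top stand 0.94 [239. 209.] 1761 lo [0.499 0.142 0.005] hi [0.601 0.228 0.257]
   rim rect 80 0.17669916327926238 ((555.4642944335938, 187.6563720703125), (43.676239013671875, 110.75341796875), 68.77629852294922)
top stand 0.34 [235. 206.] 1084 lo [0.513 0.159 0.095] hi [0.598 0.226 0.257]
   rim rect 47 0.1784760546781945 ((542.8551635742188, 177.38348388671875), (38.06476974487305, 95.0560073852539), 45.173377990722656)
top tray_center 0.76 [366. 237.] 2850 lo [ 0.416 -0.275  0.002] hi [ 0.553 -0.085  0.058]
   rim rect 581 0.054498113715335306 ((484.8969421386719, -178.7605743408203), (200.87759399414062, 120.72512817382812), 72.38678741455078)
top tray_center 0.47 [239. 207.] 1828 lo [0.499 0.141 0.001] hi [0.604 0.234 0.257]
top holder 0.72 [234. 206.] 1091 lo [0.513 0.159 0.092] hi [0.598 0.224 0.257]
top holder 0.58 [238. 209.] 1724 lo [0.499 0.142 0.005] hi [0.601 0.226 0.257]
top offcut_2 0.75 [260. 176.] 336 lo [0.67  0.095 0.008] hi [0.701 0.185 0.026]
top offcut_2 0
[... 652 characters left out ...]
[ 0.553 -0.078  0.056]
   rim rect 775 0.05420392512161598 ((483.18572998046875, -176.5441131591797), (204.45152282714844, 119.9229965209961), 72.58622741699219)
side holder 0.74 [286. 162.] 1527 lo [0.51  0.159 0.088] hi [0.589 0.216 0.255]
side offcut_2 0.94 [386. 312.] 519 lo [ 0.592 -0.337  0.005] hi [ 0.637 -0.285  0.042]
side offcut_2 0.62 [331. 201.] 241 lo [0.666 0.093 0.004] hi [0.697 0.187 0.023]
side screw_tin 0.82 [314. 171.] 284 lo [ 0.6    0.161 -0.001] hi [0.714 0.344 0.124]
side offcut_3 0.94 [386. 312.] 519 lo [ 0.592 -0.337  0.005] hi [ 0.637 -0.285  0.042]
side offcut_3 0.62 [331. 201.] 241 lo [0.666 0.093 0.004] hi [0.697 0.187 0.023]
[ 0.25383179 -0.73905635  0.85040511]
```

View pics/a.png

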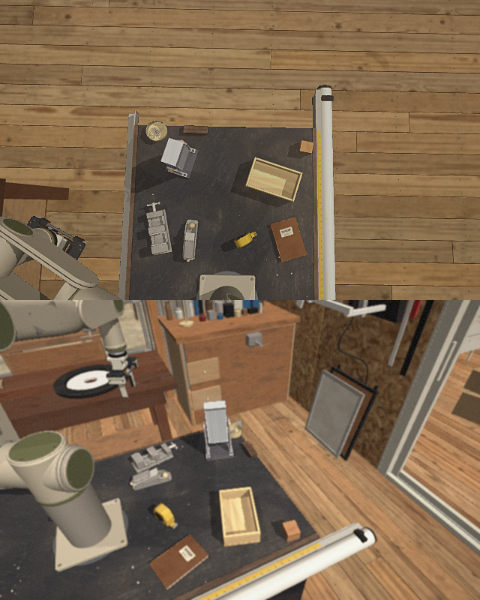

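```bash
python3 - <<'E'
from h import *
Q=[]
for n in ['top','side']:
    c=cam(n);P,ok=cloud(c)
    q=P[ok];Q.append(q[(abs(q[:,0]-.55)<.12)&(abs(q[:,1]-.18)<.12)])
    d=bot.trace('tray_center',n)[0]; f=c['frame']
    if n=='side': cv2.imwrite('pics/b.png',cv2.resize(f[100:260,210:370,::-1],(560,560)))
for nm,S in (('top',Q[0]),('side',Q[1]),('both',np.vstack(Q))):
  for lo,hi in ((.24,.27),(.172,.186),(.005,.016)):
    q=S[(S[:,2]>lo)&(S[:,2]<hi)]
    if len(q)<20: continue
    if lo<.01: q=q[(abs(q[:,0]-.55)<.09)&(abs(q[:,1]-.185)<.09)]
    print(nm,lo,len(q),np.median(q[:,2]).round(3),q.min(0).round(3),q.max(0).round(3),cv2.minAreaRect((q[:,:2]*1000).astype(np.float32)))
E
```

```text
top 0.24 763 0.253 [0.511 0.154 0.246] [0.606 0.233 0.261] ((558.1842651367188, 193.47659301757812), (59.2933464050293, 85.77272033691406), 72.99401092529297)
top 0.172 66 0.178 [0.501 0.157 0.172] [0.615 0.223 0.186] ((556.1680908203125, 188.74545288085938), (43.61140823364258, 109.87303924560547), 73.78040313720703)
top 0.005 565 0.01 [0.46  0.095 0.005] [0.64  0.275 0.016] ((551.946044921875, 184.248779296875), (178.6102752685547, 180.08432006835938), 88.68011474609375)
side 0.24 377 0.253 [0.508 0.158 0.24 ] [0.605 0.233 0.257] ((555.2308959960938, 194.01007080078125), (62.62500762939453, 84.94905090332031), 72.51750946044922)
side 0.172 128 0.178 [0.499 0.156 0.172] [0.61  0.219 0.186] ((553.2237548828125, 185.97720336914062), (41.46448516845703, 109.72931671142578), 75.68669128417969)
side 0.005 664 0.01 [0.48  0.128 0.005] [0.627 0.258 0.016] ((552.7145385742188, 193.10684204101562), (127.86442565917969, 147.0167236328125), 88.51445007324219)
both 0.24 1140 0.253 [0.508 0.154 0.24 ] [0.606 0.233 0.261] ((556.8493041992188, 193.50030517578125), (62.62500762939453, 88.34271240234375), 72.51750946044922)
both 0.172 194 0.178 [0.499 0.156 0.172] [0.615 0.223 0.186] ((555.042724609375, 188.11236572265625), (45.45589065551758, 111.68048858642578), 73.78040313720703)
both 0.005 1229 0.01 [0.46  0.095 0.005] [0.64  0.275 0.016] ((551.946044921875, 184.248779296875), (178.6102752685547, 180.08432006835938), 88.68011474609375)
```

View pics/b.png

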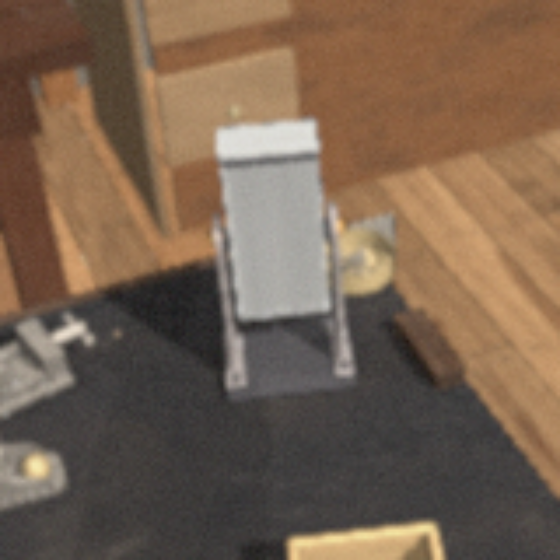

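```bash
python3 - <<'E'
from h import *
for n in ['top','side']:
    c=cam(n);P,ok=cloud(c);q=P[ok]
    for x in (.38,.42,.46,.5):
        s=q[(abs(q[:,0]-x)<.02)&(q[:,1]<-.29)&(q[:,1]>-.5)&(q[:,2]>.02)]
        if len(s): print(n,x,len(s),s.min(0).round(3),s.max(0).round(3))
s=bot.get_state()
Rm=R.from_rotvec(s['tool_rot']).as_matrix();print(s['tcp_pos'].round(4) if hasattr(s['tcp_pos'],'round') else s['tcp_pos'],Rm.round(3).tolist(),np.degrees(np.arctan2(Rm[1,0],Rm[0,0])),bot.nose_length)
E
```

```text
top 0.5 1 [ 0.509 -0.29   0.055] [ 0.509 -0.29   0.055]
side 0.5 1 [ 0.509 -0.29   0.035] [ 0.509 -0.29   0.035]
[0.2673 0.5371 0.2327] [[0.446, 0.895, 0.0], [0.895, -0.446, -0.0], [0.0, 0.0, -1.0]] 63.54017868510698 0.014
```

```bash
python3 - <<'E'
from h import *
for n,px in (('top',[(u,v) for v in (200,240,270) for u in (415,422,428,434,440)]),('side',[(u,v) for u,v in ((300,385),(400,350),(430,340),(470,325),(480,318))])):
    c=cam(n);P,ok=cloud(c)
    for u,v in px: print(n,u,v,P[v,u].round(3),ok[v,u],c['frame'][v,u])
E
```

```text
top 415 200 [ 0.605 -0.331  0.039] True [192 144  96]
top 422 200 [ 0.614 -0.365 -0.014] True [139 134 131]
top 428 200 [ 0.616 -0.388 -0.029] True [163 159 156]
top 434 200 [ 0.616 -0.407 -0.029] True [193 185 169]
top 440 200 [ 0.616 -0.425 -0.025] True [197 199 183]
top 415 240 [ 0.487 -0.339 -0.002] True [87 78 69]
top 422 240 [ 0.487 -0.36  -0.001] True [126 106  91]
top 428 240 [ 0.489 -0.386 -0.03 ] True [182 161 111]
top 434 240 [ 0.489 -0.402 -0.02 ] True [189 181 165]
top 440 240 [ 0.49  -0.424 -0.031] True [197 199 188]
top 415 270 [ 0.395 -0.338 -0.002] True [87 79 69]
top 422 270 [ 0.396 -0.36  -0.005] True [104  83  64]
top 428 270 [ 0.396 -0.383 -0.023] True [181 150  54]
top 434 270 [ 0.396 -0.403 -0.027] True [189 180 166]
top 440 270 [ 0.397 -0.42  -0.023] True [197 199 195]
side 300 385 [ 0.349 -0.372 -0.024] True [230 190  86]
side 400 350 [ 0.601 -0.4   -0.026] True [206 196 181]
side 430 340 [ 0.681 -0.411 -0.022] True [245 242 232]
side 470 325 [ 0.802 -0.419 -0.029] True [245 246 236]
side 480 318 [ 0.826 -0.422 -0.01 ] True [57 58 52]
```

```bash
r='x'; python3 -m pendant '[[[0.24,-1,0],[0,0,0.025],0],[[0.24,-1,0],[0,0,0.025],0],[[0.24,-1,0],[0,0,0.025],0],[[0.24,-1,0],[0,0,0.025],0],[[0.24,-1,0],[0,0,0.025],0],[[0.24,-1,0],[0,0,0.025],0]]'
python3 -m pendant '[[[0.28,-1,0],[0,0,0],0],[[0.28,-1,0],[0,0,0],0],[[0.28,-1,0],[0,0,0],0],[[0.28,-1,0],[0,0,0],0],[[0.28,-1,0],[0,0,0],0],[[0.28,-1,0],[0,0,0],0]]'
python3 -m pendant '[[[0.23,-1,-0.1],[0,0,0],0],[[0.23,-1,-0.1],[0,0,0],0],[[0.23,-1,-0.1],[0,0,0],0],[[0.23,-1,-0.1],[0,0,0],0],[[0.23,-1,-0.1],[0,0,0],0],[[0.23,-1,-0.1],[0,0,0],0]]'
```

```text
t: 1.7
tcp_pos: [0.3283, 0.2833, 0.2328]
tool_rot: [2.535, 1.853, 0.0]
ft_force: [-0.1, -0.7, -0.7]
width: 0.0497
t: 2.3
tcp_pos: [0.3992, 0.0297, 0.2331]
tool_rot: [2.538, 1.847, 0.001]
ft_force: [-0.8, 0.8, -0.6]
width: 0.0466
t: 2.9
tcp_pos: [0.457, -0.2241, 0.2072]
tool_rot: [2.541, 1.842, -0.001]
ft_force: [-0.9, 0.7, -0.4]
width: 0.0464
```

```bash
python3 -m pendant '[[[0,-0.19,-0.12],[0,0,0],0],[[0,-0.19,-0.24],[0,0,0],0],[[0,-0.19,-0.24],[0,0,0],0]]'
python3 - <<'E'
from h import *
for n in ('wrist','top'):
    c=cam(n);P,ok=cloud(c);save(c,'w_'+n)
    d=bot.trace('tray_center',n)[0];Q=P[d['region']&ok];q=Q[(Q[:,2]>.048)&(Q[:,2]<.062)]
    print(n,d['confidence'],len(q),np.median(q[:,2]),q.min(0).round(3),q.max(0).round(3),cv2.minAreaRect((q[:,:2]*1000).astype(np.float32)))
    dd=np.array([.296,.955]); t=(q[:,:2]-[.484,-.178])@dd
    e=q[t<-.086]; print('end wall',len(e),e.mean(0),np.percentile(t,[1,3]), np.median(t[t<-.086]))
print(bot.get_state()['tcp_pos'])
E
```

```text
t: 3.2
tcp_pos: [0.4546, -0.2704, 0.142]
tool_rot: [-2.541, -1.839, 0.004]
ft_force: [-0.8, 0.7, -0.0]
width: 0.0464
wrist 0.63 7138 0.05477874029247248 [ 0.4   -0.29   0.048] [ 0.572 -0.066  0.058] ((486.2621154785156, -177.613525390625), (200.30101013183594, 119.85557556152344), 72.50691986083984)
end wall 1332 [ 0.45368306 -0.26759924  0.05484043] [-0.09859635 -0.09767978] -0.09475909716216752
top 0.93 342 0.05461621064631439 [ 0.414 -0.22   0.048] [ 0.569 -0.068  0.062] ((490.50494384765625, -159.577880859375), (161.09115600585938, 119.9203109741211), 72.53938293457031)
end wall 0 [nan nan nan] [-0.05403754 -0.04656656] nan
[ 0.45825445 -0.27113646  0.14911922]<stdin>:7: RuntimeWarning: Mean of empty slice.
  ret = um.true_divide(
  return _methods._mean(a, axis=axis, dtype=dtype,
  ret = ret.dtype.type(ret / rcount)
```

View pics/w_wrist.png

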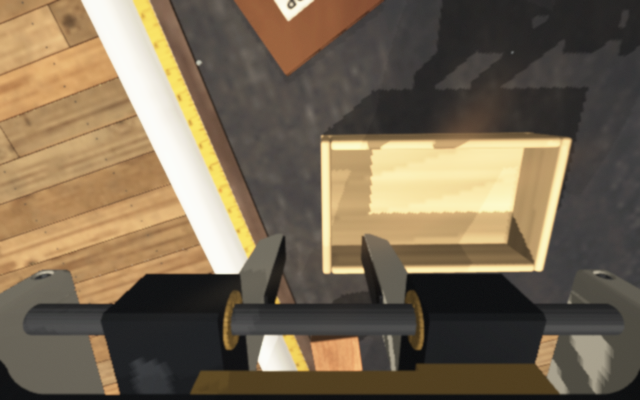

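```bash
python3 -m pendant '[[[0,0,-0.16],[0,0,0],0],[[0,0,-0.32],[0,0,0],0],[[0,0,-0.46],[0,0,0],0],[[0,0,-0.46],[0,0,0],0],[[0,0,-0.46],[0,0,0],-1],[[0,0,-0.46],[0,0,0],-1],[[0,0,-0.46],[0,0,0],-1],[[0,0,-0.46],[0,0,0],-1],[[0,0,-0.46],[0,0,0],-1]]'; python3 -c "
from h import *
print(bot.get_state()['tcp_pos'])"
```

```text
t: 4.3
tcp_pos: [0.4589, -0.2715, 0.0353]
tool_rot: [2.537, 1.842, 0.002]
ft_force: [0.8, 2.5, 0.1]
width: 0.0112
[ 0.45890094 -0.27151493  0.03525593]
```

```bash
python3 -m pendant '[[[0,0,0],[0,0,0],-1],[[0.01,0.06,0],[0,0,0],-1],[[0.02,0.14,0],[0,0,0],-1],[[0.03,0.24,0],[0,0,0],-1],[[0.03,0.34,0],[0,0,0],-1],[[0.04,0.44,0],[0,0,0],-1],[[0.05,0.54,0],[0,0,0],-1],[[0.06,0.64,0],[0,0,0],-1],[[0.07,0.72,0],[0,0,0],-1],[[0.07,0.78,0],[0,0,0],-1],[[0.07,0.8,0],[0,0,0],-1],[[0.07,0.8,0],[0,0,0],-1]]'
python3 - <<'E'
from h import *
ST=np.array([.556,.189])
for n in ('top','side','wrist'):
    c=cam(n);P,ok=cloud(c);save(c,'d_'+n);q=P[ok]
    q=q[(q[:,2]>.048)&(q[:,2]<.062)&(abs(q[:,0]-.505)<.13)&(abs(q[:,1]-.022)<.13)]
    tr=bot.trace('tray_center',n)
    if not tr: continue
    d=tr[0];Q=P[d['region']&ok];q=Q[(Q[:,2]>.048)&(Q[:,2]<.062)]
    print(n,d['confidence'],len(q),cv2.minAreaRect((q[:,:2]*1000).astype(np.float32)))
    dd=np.array([.292,.956]);nn=np.array([.956,-.292]); b=P[ok]
    b=b[(b[:,2]>.006)&(b[:,2]<.014)]; t=(b[:,:2]-ST)@dd; l=(b[:,:2]-ST)@nn
    m=(abs(l)<.03)&(t>-.08)&(t<.08); print(' base plate x range',np.percentile(t[m],[2,5,95,98]).round(4),m.sum())
    t=(q[:,:2]-ST)@dd; l=(q[:,:2]-ST)@nn; print(' tray x',np.percentile(t,[1,99]).round(4),'y',np.percentile(l,[1,99]).round(4))
E
```

```text
t: 5.5
tcp_pos: [0.4764, -0.0705, 0.0352]
tool_rot: [2.536, 1.843, 0.003]
ft_force: [0.0, 0.9, -1.1]
width: 0.0081
top 0.94 373 ((502.5360412597656, 20.867996215820312), (199.59597778320312, 119.74104309082031), 72.10409545898438)
 base plate x range [-0.0467 -0.0458 -0.0125 -0.0111] 179
 tray x [-0.2743 -0.0772] y [-0.0626  0.0581]
side 0.92 281 ((498.474365234375, 16.267486572265625), (193.67958068847656, 119.66327667236328), 72.14187622070312)Traceback (most recent call last):
  File "<stdin>", line 12, in <module>
    return _quantile_unchecked(
        a, q, axis, out, overwrite_input, method, keepdims, weights)
    return _ureduce(a,
                    func=_quantile_ureduce_func,
    ...<5 lines>...
                    overwrite_input=overwrite_input,
                    method=method)
    r = func(a, **kwargs)
    result = _quantile(arr,
                       quantiles=q,
    ...<2 lines>...
                       out=out,
                       weights=wgt)
    slices_having_nans = np.isnan(arr[-1, ...])
                                  ~~~^^^^^^^^^
IndexError: index -1 is out of bounds for axis 0 with size 0
```

```bash
python3 -m pendant '[[[0.012,0.04,0],[0,0,0],-1],[[0.027,0.084,0],[0,0,0],-1],[[0.027,0.084,0],[0,0,0],-1],[[0.027,0.084,0],[0,0,0],-1]]'
python3 - <<'E'
from h import *
c=cam('top');P,ok=cloud(c)
d=bot.trace('tray_center','top')[0];Q=P[d['region']&ok];q=Q[(Q[:,2]>.048)&(Q[:,2]<.062)]
print(cv2.minAreaRect((q[:,:2]*1000).astype(np.float32)),bot.get_state()['tcp_pos'])
s=cam('side');f=np.hstack([cv2.resize(x,(400,400)) for x in (c['frame'][170:270,200:300],s['frame'][100:260,210:370])])
cv2.imwrite('pics/e.png',f[:,:,::-1])
E
```

```text
t: 6.1
tcp_pos: [0.4834, -0.0501, 0.0352]
tool_rot: [2.537, 1.842, 0.003]
ft_force: [1.0, 1.3, -0.5]
width: 0.0078
((510.4015808105469, 41.55839538574219), (197.282470703125, 120.00950622558594), 72.01211547851562) [ 0.48319385 -0.05050915  0.03520301]
```

View pics/e.png

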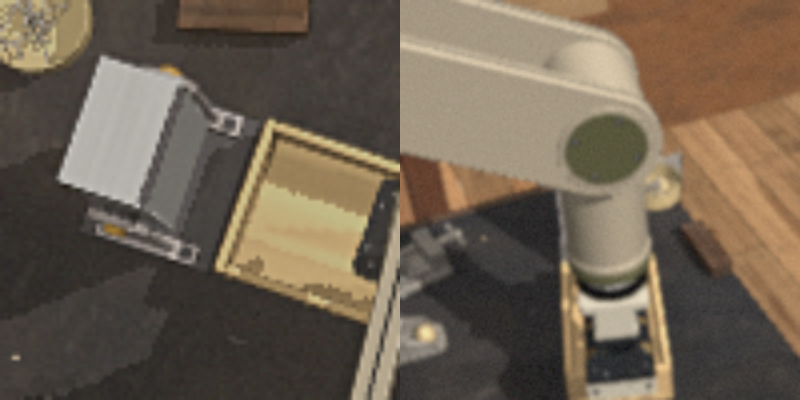

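```bash
python3 -m pendant '[[[0,0,0],[0,0,0],-0.4],[[0,0,0],[0,0,0],-0.4],[[0,0,0],[0,0,0],-0.4],[[0,0,0.1],[0,0,0],-0.4],[[0,0,0.3],[0,0,0],-0.4],[[0,0,0.5],[0,0,0],-0.4],[[0,0,0.7],[0,0,0],-0.4],[[0,0,0.9],[0,0,0],-0.4],[[0,0,1],[0,0,0],-0.4],[[0,0,1],[0,0,0],-0.4]]'
cat > plan.py <<'E'
from h import *
S=np.array([.557,.190]); D=np.array([.292,.956]); D/=np.linalg.norm(D)
def pose(th,beta,r=.075,gap=0):
    "tcp world for holder angle th, tool tilt beta (deg)"
    th,beta=np.radians([th,beta])
    t=np.array([-np.sin(th),np.cos(th)]);b=np.array([np.cos(th),np.sin(th)])
    a=np.array([-np.sin(beta),-np.cos(beta)]);u=np.array([np.cos(beta),-np.sin(beta)])
    p=r*t+(.026+gap+.0075*abs(u@b))*b-.014*a
    return np.r_[S+p[0]*D,.155+p[1]]
E
python3 - <<'E'
from plan import *
s=bot.get_state();print(s['tcp_pos'],s['joints'],R.from_rotvec(s['tool_rot']).as_matrix()[:,0])
print('standoff',pose(0,20,gap=.04))
c=cam('top');P,ok=cloud(c)
d=bot.trace('tray_center','top')[0];Q=P[d['region']&ok];q=Q[(Q[:,2]>.048)&(Q[:,2]<.062)]
print(cv2.minAreaRect((q[:,:2]*1000).astype(np.float32)))
E
```

```text
t: 7.25
tcp_pos: [0.4853, -0.0512, 0.2907]
tool_rot: [2.532, 1.837, 0.012]
ft_force: [0.5, -0.1, -0.1]
width: 0.028
[ 0.48527165 -0.05124828  0.29072999] [-0.20789065 -0.20788408  1.71293066 -0.00326873  1.62188736 -1.4634605 ] [ 0.31022468  0.9506618  -0.00167254]
standoff [0.5797372  0.26444098 0.2431557 ]
((509.2792053222656, 40.351959228515625), (200.34483337402344, 119.58712768554688), 71.79087829589844)
```

```bash
python3 -m pendant '[[[0,0,0.2],[0,0,-0.02],-1],[[0,0,0.4],[0,0,-0.045],-1],[[0.1,0.25,0.4],[0,0,-0.07],-1],[[0.2,0.45,0.4],[0,0,-0.09],-1],[[0.25,0.65,0.4],[0,0,-0.11],-1],[[0.3,0.85,0.4],[0,0,-0.13],-1],[[0.38,0.98,0.4],[0,0,-0.155],-1],[[0.38,0.98,0.4],[0,0,-0.18],-1],[[0.38,0.98,0.4],[0,0,-0.2],-1],[[0.38,0.98,0.4],[0,0,-0.225],-1],[[0.38,0.98,0.4],[0,0,-0.25],-1],[[0.38,0.98,0.4],[0,0,-0.25],-1]]'
python3 - <<'E'
from plan import *
s=bot.get_state();print(s['tcp_pos'],s['joints'],R.from_rotvec(s['tool_rot']).as_matrix()[:,0])
print('standoff shift/.25',((pose(0,20,gap=.08)-s['tcp_pos'])/.25).round(3))
E
```

```text
t: 8.55
tcp_pos: [0.5778, 0.1941, 0.3824]
tool_rot: [3.094, -0.496, -0.012]
ft_force: [-0.5, -0.4, -0.5]
width: 0.0004
[0.57779901 0.19409995 0.38238504] [ 0.24287792  0.15787259  1.18830501 -0.00496747  1.80566568  0.55994057] [ 0.94977515 -0.3128735  -0.00611058]
standoff shift/.25 [ 0.054  0.434 -0.557]
```

```bash
python3 -m pendant '[[[0.03,0.2,0],[-0.02,0.006,0],-1],[[0.06,0.4,0],[-0.04,0.012,0],-1],[[0.07,0.45,0],[-0.053,0.016,0],-1],[[0.07,0.45,-0.15],[-0.053,0.016,0],-1],[[0.07,0.45,-0.35],[-0.053,0.016,0],-1],[[0.07,0.45,-0.5],[-0.053,0.016,0],-1],[[0.07,0.45,-0.557],[-0.053,0.016,0],-1],[[0.07,0.45,-0.557],[-0.053,0.016,0],-1]]'
python3 - <<'E'
from plan import *
s=bot.get_state();M=R.from_rotvec(s['tool_rot']).as_matrix();print(s['tcp_pos'],s['joints'],M.round(3).tolist(), s['ft_force'])
b0=20
for g in (.08,.02,.005,0): print(g,((pose(0,b0,gap=g)-s['tcp_pos'])/.25).round(3))
# measure holder back face
w=cam('wrist');save(w,'w2');P,ok=cloud(w);q=P[ok];q=q[(q[:,2]>.19)&(q[:,2]<.245)]
dd=(q[:,:2]-S)@D; l=(q[:,:2]-S)@np.array([D[1],-D[0]]); m=(abs(l)<.045)&(abs(dd)<.06)
print('back face d',m.sum(),np.percentile(dd[m],[5,50,95]) if m.sum() else '')
c=cam('side');cv2.imwrite('pics/f.png',np.hstack([w['frame'],cv2.resize(c['frame'][60:260,210:370],(320,400))])[:,:,::-1][:, -800:])
E
```

```text
t: 9.35
tcp_pos: [0.5938, 0.3055, 0.2394]
tool_rot: [2.748, -0.438, -0.084]
ft_force: [0.7, 0.3, -0.4]
width: 0.0004
[0.59382343 0.3055014  0.23944363] [ 0.52590922  0.60074219  0.93703959 -0.24768388  1.87247498  0.80049516] [[0.95, -0.29, -0.113], [-0.312, -0.889, -0.336], [-0.003, 0.355, -0.935]] [ 0.73297336  0.26097969 -0.39480429]
0.08 [-0.01  -0.011  0.015]
0.02 [-0.08  -0.241  0.015]
0.005 [-0.097 -0.298  0.015]
0 [-0.103 -0.317  0.015]
back face d 57 [0.02916435 0.03014925 0.03118616]
```

View pics/f.png

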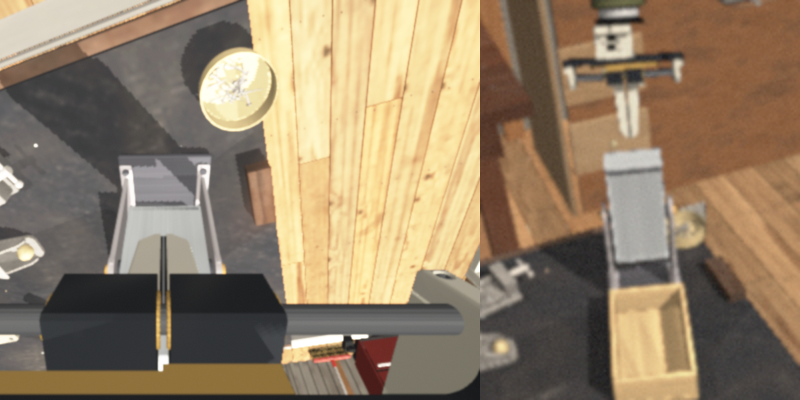

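```bash
sed -i 's/S=np.array(\[.557,.190\])/S=np.array([.558,.193])/' plan.py; python3 - <<'E'
from plan import *
p0=np.array(bot.get_state()['tcp_pos'])
def row(th,g=0):
    b=20-20*min(th/110,1); v=(pose(th,b,gap=g)-p0)/.25; tu=(b-20)/360*np.array([-.956,.292])
    print(th,g,v.round(3),tu.round(4))
row(0,.03);row(0,.01)
for th in list(range(0,121,8)): row(th)
row(123)
E
```

```text
0 0.03 [-0.072 -0.194 -0.008] [-0.  0.]
0 0.01 [-0.095 -0.271 -0.008] [-0.  0.]
0 0 [-0.107 -0.309 -0.008] [-0.  0.]
8 0 [-0.12  -0.353  0.008] [ 0.0039 -0.0012]
16 0 [-0.134 -0.399  0.017] [ 0.0077 -0.0024]
24 0 [-0.148 -0.445  0.019] [ 0.0116 -0.0035]
32 0 [-0.163 -0.492  0.014] [ 0.0155 -0.0047]
40 0 [-0.176 -0.537  0.002] [ 0.0193 -0.0059]
48 0 [-0.19  -0.58  -0.016] [ 0.0232 -0.0071]
56 0 [-0.202 -0.62  -0.041] [ 0.027  -0.0083]
64 0 [-0.213 -0.657 -0.072] [ 0.0309 -0.0094]
72 0 [-0.222 -0.688 -0.108] [ 0.0348 -0.0106]
80 0 [-0.23  -0.714 -0.148] [ 0.0386 -0.0118]
88 0 [-0.236 -0.733 -0.189] [ 0.0425 -0.013 ]
96 0 [-0.241 -0.748 -0.228] [ 0.0464 -0.0142]
104 0 [-0.244 -0.757 -0.269] [ 0.0502 -0.0153]
112 0 [-0.245 -0.761 -0.31 ] [ 0.0531 -0.0162]
120 0 [-0.244 -0.759 -0.352] [ 0.0531 -0.0162]
123 0 [-0.244 -0.757 -0.367] [ 0.0531 -0.0162]
```

```bash
python3 -m pendant '[[[-0.072,-0.194,-0.008],[0,0,0],-1],[[-0.095,-0.271,-0.008],[0,0,0],-1],[[-0.107,-0.309,-0.008],[0,0,0],-1],[[-0.12,-0.353,0.008],[0.004,-0.001,0],-1],[[-0.134,-0.4,0.017],[0.008,-0.002,0],-1],[[-0.148,-0.445,0.019],[0.012,-0.0035,0],-1],[[-0.163,-0.492,0.014],[0.0155,-0.005,0],-1],[[-0.176,-0.537,0.002],[0.019,-0.006,0],-1],[[-0.19,-0.58,-0.016],[0.023,-0.007,0],-1],[[-0.202,-0.62,-0.041],[0.027,-0.008,0],-1],[[-0.213,-0.657,-0.072],[0.031,-0.0095,0],-1],[[-0.222,-0.688,-0.108],[0.035,-0.0105,0],-1],[[-0.23,-0.714,-0.148],[0.0385,-0.012,0],-1],[[-0.236,-0.733,-0.189],[0.0425,-0.013,0],-1],[[-0.241,-0.748,-0.228],[0.046,-0.014,0],-1],[[-0.243,-0.753,-0.248],[0.048,-0.0147,0],-1]]'
python3 - <<'E'
from plan import *
s=bot.get_state();print(s['tcp_pos'],pose(100,20-20*100/110),s['ft_force'])
c=cam('side');t=cam('top')
cv2.imwrite('pics/g.png',np.hstack([cv2.resize(c['frame'][80:280,230:390],(400,500)),cv2.resize(t['frame'][150:275,200:300],(400,500))])[:,:,::-1])
E
```

```text
t: 11.05
tcp_pos: [0.5365, 0.118, 0.185]
tool_rot: [3.065, -0.492, -0.008]
ft_force: [1.0, -1.7, 4.4]
width: 0.0002
[0.53652114 0.11795911 0.18500619] [0.53515705 0.11821281 0.18308705] [ 1.04090729 -1.65139641  4.35077147]
```

View pics/g.png

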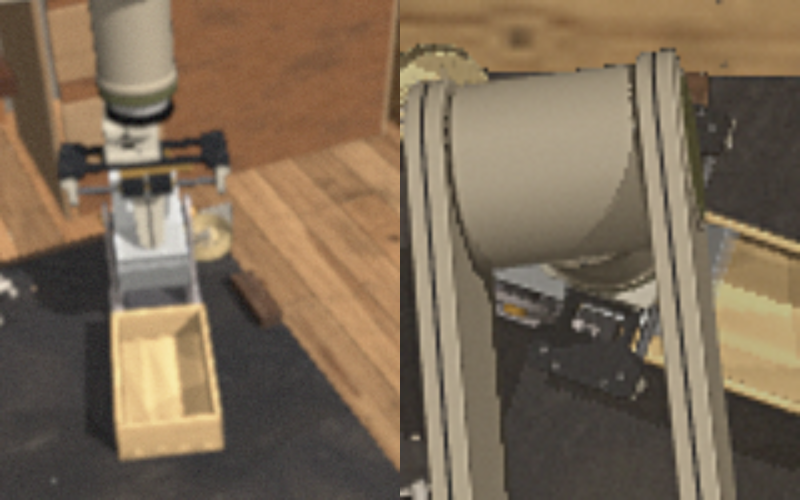

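```bash
python3 -m pendant '[[[-0.002,-0.005,-0.03],[0.003,-0.001,0],-1],[[-0.003,-0.007,-0.06],[0.005,-0.0015,0],-1],[[-0.003,-0.007,-0.085],[0.005,-0.0015,0],-1],[[-0.003,-0.007,-0.1],[0.005,-0.0015,0],-1],[[-0.003,-0.007,-0.1],[0.005,-0.0015,0],-1],[[-0.003,-0.007,-0.1],[0.005,-0.0015,0],-1],[[-0.003,-0.007,-0.1],[0.005,-0.0015,0],-1],[[-0.003,-0.007,-0.1],[0.005,-0.0015,0],-1],[[-0.003,-0.007,-0.1],[0.005,-0.0015,0],-1],[[-0.003,-0.007,-0.1],[0.005,-0.0015,0],-1]]'
python3 - <<'E'
from plan import *
s=bot.get_state();print(s['tcp_pos'],s['ft_force'])
c=cam('side');print([(d['confidence'],d['at']) for d in bot.spot_in('block_center','side')][:2])
t=cam('top')
cv2.imwrite('pics/i.png',np.hstack([cv2.resize(c['frame'][80:280,230:390],(400,500)),cv2.resize(t['frame'][150:275,200:300],(400,500))])[:,:,::-1])
E
```

```text
t: 12.15
tcp_pos: [0.5348, 0.1162, 0.1591]
tool_rot: [3.095, -0.497, -0.005]
ft_force: [-1.7, -1.6, 3.1]
width: -0.0001
[0.53483522 0.1161788  0.1590535 ] [-1.69052953 -1.57806395  3.10556761]
[(0.57, [296.1, 234.9]), (0.44, [315.3, 171.1])]
```

View pics/i.png

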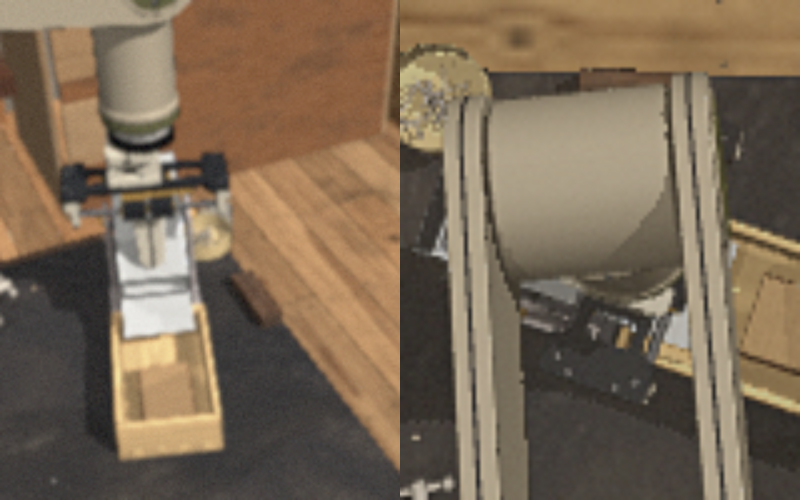

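```bash
python3 - <<'E'
from plan import *
c=cam('side');P,ok=cloud(c);d=bot.trace('block_center','side')[0];Q=P[d['region']&ok]
t=(Q[:,:2]-S)@D;print(d['confidence'],len(Q),np.percentile(t,[3,97]),np.percentile(Q[:,2],[3,50,97]))
E
python3 -m pendant '[[[0,0,0.03],[-0.001,0,0],-1],[[0,0,0.06],[-0.003,0.001,0],-1],[[0,0.01,0.1],[-0.007,0.002,0],-1],[[0.003,0.024,0.14],[-0.011,0.003,0],-1],[[0.01,0.045,0.18],[-0.015,0.004,0],-1],[[0.016,0.069,0.222],[-0.018,0.0055,0],-1],[[0.025,0.1,0.258],[-0.022,0.007,0],-1],[[0.036,0.137,0.289],[-0.026,0.008,0],-1],[[0.048,0.177,0.314],[-0.03,0.009,0],-1],[[0.062,0.22,0.332],[-0.034,0.01,0],-1],[[0.075,0.265,0.344],[-0.038,0.0115,0],-1],[[0.09,0.312,0.349],[-0.041,0.0125,0],-1],[[0.104,0.358,0.347],[-0.045,0.014,0],-1],[[0.118,0.404,0.338],[-0.049,0.015,0],-1],[[0.125,0.427,0.33],[-0.051,0.0155,0],-1],[[0.131,0.448,0.322],[-0.053,0.016,0],-1],[[0.15,0.5,0.33],[-0.053,0.016,0],-1],[[0.2,0.65,0.33],[-0.053,0.016,0],-1],[[0.22,0.75,0.35],[-0.053,0.016,0],-1],[[0.22,0.75,0.55],[-0.053,0.016,0],-1]]'
python3 - <<'E'
from plan import *
s=bot.get_state();print(s['tcp_pos'],s['ft_force'])
c=cam('side');t=cam('top')
P,ok=cloud(c);d=bot.trace('tray_center','side')[0];Q=P[d['region']&ok];q=Q[(Q[:,2]>.046)&(Q[:,2]<.062)]
r=cv2.minAreaRect((q[:,:2]*1000).astype(np.float32));print('tray',r,np.median(q[:,2]))
for b in bot.trace('block_center','side')[:2]:
    B=P[b['region']&ok];print(b['confidence'],len(B),b['at'],cv2.minAreaRect((B[:,:2]*1000).astype(np.float32)),np.percentile(B[:,2],[5,50,95]))
cv2.imwrite('pics/j.png',np.hstack([cv2.resize(c['frame'][80:280,230:390],(400,500)),cv2.resize(t['frame'][150:275,200:300],(400,500))])[:,:,::-1])
E
```

```text
0.77 411 [-0.22912542 -0.15072997] [0.03311648 0.03620725 0.03892997]
t: 14.4
tcp_pos: [0.5872, 0.3053, 0.2877]
tool_rot: [2.746, -0.435, -0.086]
ft_force: [-0.3, 0.9, -0.9]
width: 0.0005
[0.5871678  0.30529435 0.28765682] [-0.29169574  0.86502459 -0.92211574]
tray ((506.6614074707031, 40.787933349609375), (204.52720642089844, 120.13337707519531), 72.78288269042969) 0.054163529590246284
0.97 445 [295.1, 233.9] ((501.8406677246094, 25.885997772216797), (120.14995574951172, 64.14347076416016), 73.69062042236328) [0.03296308 0.03627166 0.03897442]
```

View pics/j.png

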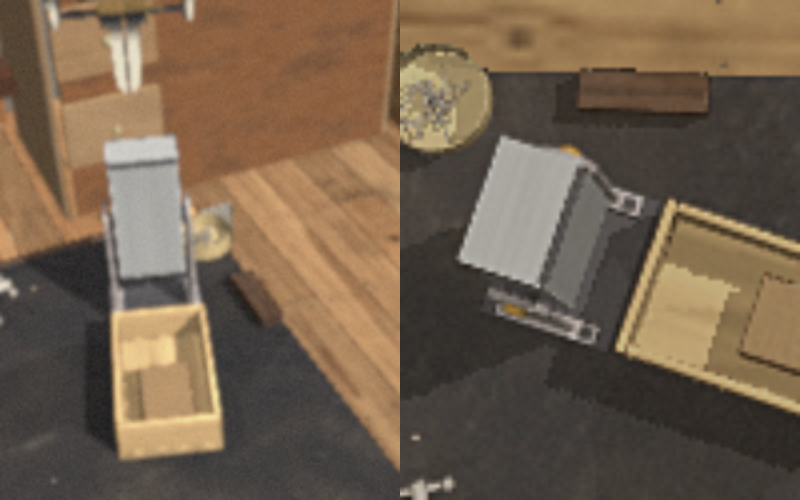

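```bash
python3 -m pendant '[[[0,0,0.1],[0,0,0],-1],[[0,0,0.1],[0,0,0],-1],[[0,0,0.1],[0,0,0],-1],[[0,0,0.1],[0,0,0],-1],[[0,0,0.1],[0,0,0],-1]]'
python3 - <<'E'
from plan import *
t=cam('top');P,ok=cloud(t);q=P[ok];q=q[(q[:,2]>.24)&(q[:,2]<.265)&(abs(q[:,0]-.56)<.07)&(abs(q[:,1]-.19)<.06)]
print('flap z',np.percentile(q[:,2],[2,50,98]),q[:,:2].mean(0))
for n in ('offcut_2','screw_tin'): print(n,[np.round(d['at']) for d in bot.spot_in(n,'top')[:2]])
bot.job_done()
E
```

```text
t: 15.1
tcp_pos: [0.5903, 0.3039, 0.3221]
tool_rot: [2.755, -0.444, -0.068]
ft_force: [0.3, -0.8, -0.8]
width: 0.0007
flap z [0.24840908 0.25346378 0.25894269] [0.55760636 0.19324241]
offcut_2 [array([262., 174.]), array([407., 198.])]
screw_tin [array([210., 174.])]
the job is handed in; nothing more can be done
```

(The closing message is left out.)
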